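Click the paper stop onto the hole punch's guide rail

TASK

Put the paper stop back on the hole punch: pick it up, slide it onto the guide rail from the free end, eared fence end first, and push it gently along until the sprung ball in the rail clicks into the notch inside it. Leave it held there by the ball, neither short of the click nor pushed on through it, and let go. Never force it, and do not disturb the pen, the eraser or the binder clip.

Things in the scene. Friction and masses are not known exactly. Their poses are not given: they have to be found in the camera images.
- hole_punch: Grey and black desk hole punch, 112 x 124 x 95 mm, fixed. Origin at the centre of its underside, z up. Its guide rail is a 12 mm square aluminium bar that leaves its left cheek (62 mm along the punch's +y) and runs level along +y, axis 50 mm above the desk, to a free end 235 mm from the origin. A sprung ball stands out of the rail's upper face.
- rail_tip (a point): Centre of the end face of the rail's free end, on the rail's axis; axes as the punch's: +y points outward off the rail along its axis, -y toward the punch, z up. The last 8 mm of the rail taper from 12 mm to 6 mm. The ball's centre lies 45 to 85 mm inward (-y) of this point, set differently each time and not measured: it must be felt (or seen).
- detent_ball (a joint): The 10 mm steel ball in the rail's upper face, a dome standing 4.5 mm out of it. The value is how far it is pressed down, in m: 0 standing out, 0.0045 level with the rail's upper face. Its spring takes 6.5 N to start and 8.8 N to press it level.
- paper_stop: Loose plain grey plastic paper stop of about 80 g: a sleeve 48 mm long (its y), 30 mm wide (x), 46 mm tall (z), standing on its underside. Origin at the centre of the underside; -y points to its fence end. Grip its flat sides (x = +-15 mm) from above; at the fence end only (y = -24 to -19 mm) ears stand out 8 mm on each side, up to 36 mm height.
- stop_bore (a point): Middle of the stop's 14.4 mm square through bore (1.2 mm play on each side of the rail), 16 mm above its underside; axes as the stop's. In the bore's roof above this point is an 11 mm long notch with square sides. At the click the ball lies here. The drag then vanishes, and the square side stops against the ball: a push of about 10 N is then held, over about 17 N drives the stop through.
- stop_fence (a point): Centre of the bore's mouth at the fence end of the stop, 24 mm along the stop's -y from point stop_bore. Here the roof of the bore flares as a ramp, 10 mm long and rising 5 mm, that presses the ball down: this takes about 2 to 5 N from 22 to 12 mm short of the click, then it slides with under 3 N.
- fountain_pen: Bystander: dark red pen, 136 mm long, lying behind the rail.
- eraser: Bystander: white eraser in a blue sleeve, 23 x 48 x 13 mm, lying behind the rail.
- binder_clip: Bystander: black binder clip, 32 x 47 x 12 mm, at the left edge of the desk.
There are look-alikes about, which are no part of the job. Of the things that look like the paper_stop, the largest one is meant.

How it is judged:
By the outcome, as a careful person would: the job done as asked, in the order asked, and still so for the second after the job is handed in, with the robot touching nothing.
It also fails if it takes over 69 s, if anything falls off the work surface, if the arm or the gripper's body presses on something with over 40 N, if the wrist force passes 120 N, or if a joint passes its speed limit or range.

ROBOT

A 6-joint arm with a two-finger parallel gripper is mounted at the origin on a cart in front of the work surface, level with it; the furniture and walls round the work are solid. World frame = base frame: x ahead of the robot, y to its left, z up, the work surface at z = 0. Lengths are in mm, angles in rad, forces in N, time in s.
With the tool pointing down it reaches from about 275 to 975 mm from the base axis. Payload 8.4 kg.
Tool frame: the origin (TCP) lies at the very end of the fingers, on their centre line; the grasp point (between the pads) lies 19 mm behind it; z points along the fingers, y is the line along which they close (so a half turn about z gives the same grasp; the last joint's range is limited). The gripper opens to 92 mm and grips with 3 to 60 N. Pads are 20 mm wide; open, the fingers measure 128 mm over their backs; the gripper's body (75 mm by 189 mm) begins 69 mm behind the grasp point.
Start: joints at [-1.107, 0.353, 1.633, -0, 1.155, -0.002], TCP at [280.71, -558.417, 214.583] pointing down, gripper open.
Joint ranges: [-2.63, 2.63], [-0.92, 2.1], [0.06, 2.66], [-1.3, 4.44], [0, 2.69], [-3.02, 3.02]. Speed limits (rad/s): [2.22, 2.22, 2.79, 3.14, 3.14, 3.14].

INTERFACE

Orientations are given as a 3x3 rotation matrix whose columns are the frame's x, y, z axes.
In Python, from cell import arm, capture, calibration, workorder, finder gives the robot as it stands.
- The arm moves only by the tool drive_tool, never from a script. Its argument "deltas" is a list of rows, each an object with "translation": the shift along the world's x, y, z in cm, a list of three; "spin": the turn about the world's z in degrees; "hand": the closure, from -1 (fully open) to 1 (shut). A call has 1 to 12 rows; each row is the pose to reach, as a shift and turn from the pose commanded when the call began; what a row does not reach only later rows make up. A row lasts 1/12 s, in which the tool goes at most 41.7 mm and 7.16 degrees, less where a joint would pass 70% of its speed; a pose out of reach is approached as far as the arm can. A call with a gripper value outside its range is refused whole. The fingers move at their own pace and stop on an object; "grip_force" is the grip in N (left out, the last holds). Time passes only in rows, so rows that repeat a pose let the fingers close. It gives the time, the measured TCP pose, the force, the opening and the grip force at its end, in the units of the state.
- arm.get_obs(): the state, without advancing time (a new reading comes with each control period).
- capture(name): name is "side" or "top" or "wrist"; returns the picture (480x640x3 uint8, blue, green, red); there is no depth.
- calibration(name): a dict with "camera_matrix" (3x3 intrinsics, pixels), "xyz" and "orientation" of the camera in the world. Camera axes: x right, y up, looking along -z (the intrinsics and any distortion apply to the point x, -y, -z); pixel columns grow to the right and rows downward; lengths in mm; the calibration is good to about 2 mm. The wrist camera is an equidistant fisheye: a pixel r from the principal point sees the ray r / f radians off the axis. A picture is of the moment at which its call begins: read the wrist's pose just before it. calibration takes no time and is no camera call; for the wrist camera it gives the pose at the moment of the call.
- workorder.hand_in(): hands the job in; it is judged then, once.
Trained networks look in the newest picture that a camera, given by its name, has taken for a name from the list of things; names that differ only in an ending like _2 or _b are one class to them, and where a whole thing is asked for, a point or a joint stands for the part that bears it (a point fixed in the world has none). Each returns a list of dicts, best first, with "p" (0 to 1); they miss things now and then, are a little off and sometimes report something else, mostly with a low value. They report only what shows in the picture. A call takes as long as a camera call. They do not tell look-alikes from the thing itself.
- finder.regions_of(camera, query): "region" (480x640 bool, what is visible of it) and "extent" ([left, top, right, bottom] in pixels, round what is visible of it).
The state is a dict: "time": time; "joints": joint angles; "dq": joint speeds; "tau": joint torques, N m; "ee_pos": TCP position; "eef_rot": TCP orientation; "ft_force": force on the tool from outside, world axes, zero at the start; "ft_torque": the same for the moment, N m; "width": finger opening in mm; "gripper_force": force on a finger pad.
Only numpy, scipy, OpenCV 4.12 (cv2) and the standard library are available. Lean on these libraries where they do the work, as an engineer would, in place of code of your own. Each camera call takes 0.05 s, during which the arm holds its last target. There are 200 camera calls.

## Working session

There is one attempt and no reset: what is moved stays moved. The work goes in short steps, Python scripts to look and compute and a tool call to move; the robot and the scene stay as the last step left them, time stands still between calls to the robot, and variables do not carry over. Pictures are saved under pics/ and viewed, at most 10 in all, crops included, and the job is handed in when it is done.

Besides the shell and the picture viewer there is one more tool, called after "Request:" as name([rows], argument=value, ...), one row to a line, values as JSON. drive_tool: Moves the arm, as the interface text tells. Its arguments: {"type":"object","properties":{"deltas":{"type":"array","items":{"type":"object","properties":{"translation":{"type":"array","items":{"type":"number"}},"spin":{"type":"number"},"hand":{"type":"number"}}}},"grip_force":{"type":"number"}},"required":["deltas"]}

```bash
mkdir -p pics
cat > h.py <<'E'
import numpy as np, cv2
from cell import arm, capture, calibration, workorder, finder
def ray(c,u,v):
    K=np.array(c["camera_matrix"]);R=np.array(c["orientation"])
    d=np.array([(u-K[0,2])/K[0,0],-(v-K[1,2])/K[1,1],-1.]);return np.array(c["xyz"]),R@d
def onz(c,u,v,z):
    o,d=ray(c,u,v);return o+d*(z-o[2])/d[2]
def proj(c,P):
    K=np.array(c["camera_matrix"]);R=np.array(c["orientation"])
    q=R.T@(np.array(P)-np.array(c["xyz"]));return K[0,2]+K[0,0]*q[0]/-q[2],K[1,2]+K[1,1]*(-q[1])/-q[2]
E
python3 - <<'E'
from h import *
for n in("top","side"):
    cv2.imwrite(f"pics/{n}0.png",capture(n))
    c=calibration(n);print(n,{k:np.round(v,3).tolist() if not isinstance(v,str) else v for k,v in c.items()})
    for q in("paper_stop","hole_punch","binder_clip","eraser","fountain_pen"):
        for r in finder.regions_of(n,q):
            print(q,round(r["p"],2),r["extent"],int(r["region"].sum()))
E
```

```text
top {'camera_matrix': [[509.258, 0.0, 322.099], [0.0, 509.258, 239.005], [0.0, 0.0, 1.0]], 'xyz': [350.684, -53.234, 1059.912], 'orientation': [[0.03, 0.985, -0.167], [-1.0, 0.03, -0.0], [0.005, 0.167, 0.986]]}
paper_stop 0.75 [211.9, 247.3, 235.8, 265.9] 244
paper_stop 0.68 [252.6, 255.8, 280.2, 279.2] 482
paper_stop 0.67 [297.1, 266.2, 317.6, 281.5] 194
hole_punch 0.82 [379.0, 242.0, 533.9, 303.0] 4650
binder_clip 0.54 [155.4, 267.2, 170.6, 283.2] 176
eraser 0.82 [365.7, 191.0, 383.7, 211.0] 208
fountain_pen 0.61 [397.7, 188.4, 459.0, 215.9] 372
side {'camera_matrix': [[447.594, 0.0, 325.986], [0.0, 447.594, 242.083], [0.0, 0.0, 1.0]], 'xyz': [301.048, 706.984, 414.929], 'orientation': [[-0.953, 0.136, -0.27], [-0.301, -0.353, 0.886], [0.025, 0.926, 0.377]]}
paper_stop 0.86 [299.0, 325.4, 317.8, 353.1] 504
paper_stop 0.83 [329.0, 290.8, 356.8, 329.2] 837
paper_stop 0.59 [346.5, 281.2, 373.4, 302.5] 350
hole_punch 0.82 [362.3, 194.2, 415.3, 251.1] 1883
binder_clip 0.88 [294.6, 392.0, 325.6, 421.6] 432
eraser 0.59 [294.5, 249.1, 316.2, 260.3] 166
fountain_pen 0.51 [292.7, 248.6, 317.0, 262.8] 200
```

```bash
ls .
```

```text
h.py
pics
```

Run:
```python
import cv2
a=cv2.imread("pics/top0.png")[170:320,140:540]; b=cv2.imread("pics/side0.png")[180:430,230:480]
cv2.imwrite("pics/topc.png",cv2.resize(a,(800,300),interpolation=cv2.INTER_CUBIC))
cv2.imwrite("pics/sidec.png",cv2.resize(b,(600,600),interpolation=cv2.INTER_CUBIC))
```

```text
(no output)
```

View pics/topc.png

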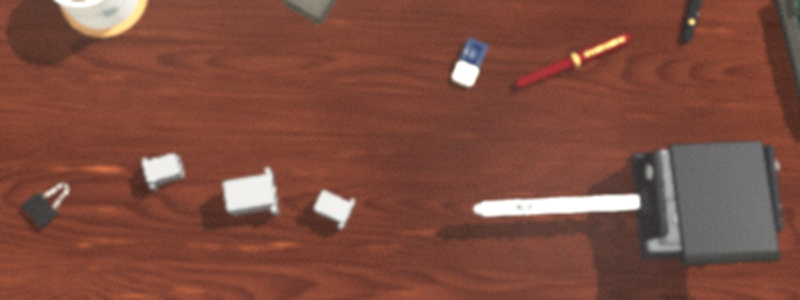

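View pics/sidec.png

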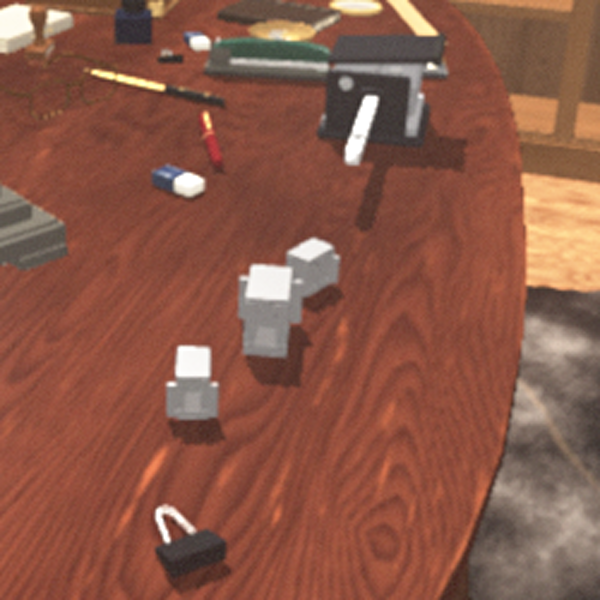

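The top view shows three look-alikes, at (222,256), (266,267) and (307,273) in full-image pixels. The middle one, at (266,267), is the largest in both views, and its ears face the punch. The rail tip is near (377,274) and the ball near (401,273).

Run:
```python
from h import *
from scipy.optimize import least_squares
c=calibration("top"); s=calibration("side")
im=cv2.imread("pics/top0.png"); g=cv2.cvtColor(im,cv2.COLOR_BGR2GRAY)
def blob(x0,y0,x1,y1,t):
    m=np.zeros_like(g);m[y0:y1,x0:x1]=(im[y0:y1,x0:x1].min(2)>t)
    n,l,st,ce=cv2.connectedComponentsWithStats(m);k=1+np.argmax(st[1:,4]);return (l==k),st[k],ce[k]
m,st,ce=blob(248,250,285,285,170);print("stop",st,ce)
r=cv2.minAreaRect(np.argwhere(m)[:,::-1].astype(np.float32));print(r)
print("stop world z46",onz(c,*ce,46),[onz(c,*p,46).round(1) for p in cv2.boxPoints(r)])
m,st,ce=blob(370,262,458,284,170);print("rail",st)
rows=[]
for u in range(st[0],st[0]+st[2]):
    v=np.where(m[:,u])[0]; rows.append((u,v.mean(),len(v)))
rows=np.array(rows);print(rows[:6],rows[-3:])
P=np.array([onz(c,u,v,55) for u,v,_ in rows[6:-4]]);k=np.polyfit(P[:,1],P[:,0],1);print("rail slope",k,"tip",onz(c,rows[0,0]-.5,rows[0,1],53))
# side view of ball/tip
for q in("paper_stop","hole_punch"):
  pass
big=np.hstack([cv2.resize(im[240:290,240:330],None,fx=6,fy=6,interpolation=cv2.INTER_CUBIC)])
b2=cv2.resize(im[255:295,365:455],None,fx=6,fy=6,interpolation=cv2.INTER_CUBIC)
cv2.imwrite("pics/z.png",np.vstack([big,b2]))
```

```text
stop [252 254  26  22 382] [264.7513089  265.73560209]
((264.5, 264.5), (21.0, 25.0), 90.0)
stop world z46 [464.95977641  60.22907543  46.        ] [array([487.8,  87. ,  46. ]), array([489.4,  36.8,  46. ]), array([447.1,  34.9,  46. ]), array([445.6,  84.7,  46. ])]
rail [377 267  81  11 622]
[[377.  274.    3. ]
 [378.  274.    5. ]
 [379.  274.    5. ]
 [380.  273.5   6. ]
 [381.  274.    7. ]
 [382.  274.    7. ]] [[455.  270.5   8. ]
 [456.  270.5   8. ]
 [457.  270.5   8. ]]
rail slope [-7.61243490e-02  4.41439605e+02] tip [ 454.47058813 -162.77808958   53.        ]
```

View pics/z.png

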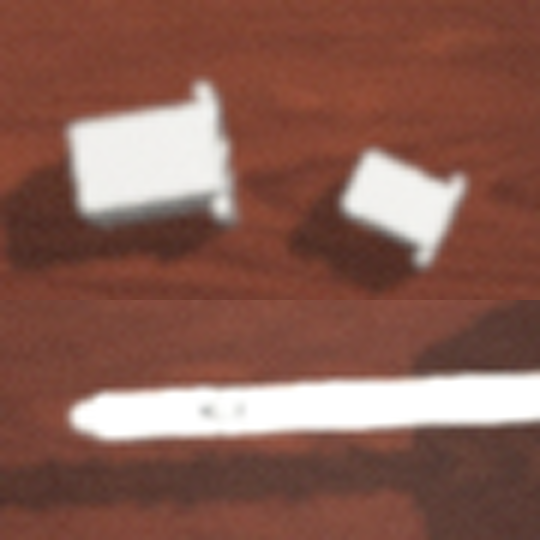

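Close crop: the big stop's top-face corners are at about (251.7,260.5), (275.8,256.8), (277,271.7) and (253.7,275.3) px, with the ears on the right, towards the punch. This confirms the choice. The ball specks on the rail are near (402,273.3) px.

Run:
```python
from h import *
c=calibration("top")
f=lambda u,v,y0,x0,z: onz(c,x0+(u+.5)/6-.5,y0+(v+.5)/6-.5,z)
C=np.array([f(u,v,240,240,46) for u,v in((70,123),(215,101),(222,190),(82,212))]);print(C.round(1),C.mean(0))
d=(C[0]+C[3]-C[1]-C[2])/2;w=(C[0]+C[1]-C[2]-C[3])/2;print(np.linalg.norm(d),np.linalg.norm(w),"yaw",np.degrees(np.arctan2(-d[0],d[1])),np.degrees(np.arctan2(w[1],w[0])))
print("tip",f(70,116,255,365,50),"ball",f(223,111,255,365,58))
o=arm.get_obs();print(o["time"],o["ee_pos"],np.round(o["eef_rot"],3).tolist(),o["width"],o["ft_force"])
```

```text
[[475.5  87.8  46. ]
 [484.4  39.8  46. ]
 [454.6  36.1  46. ]
 [445.9  82.2  46. ]] [465.09944012  61.47639548  46.        ]
47.92546099379383 30.064752247398296 yaw 10.601130947709063 8.849918071342676
tip [ 454.93088195 -162.60509812   50.        ] ball [ 457.28887758 -212.07233669   58.        ]
0.6 [ 280.71669318 -558.41499146  214.57515365] [[0.893, 0.449, -0.0], [0.449, -0.893, 0.0], [-0.0, -0.0, -1.0]] 92.09505549705803 [ 0.26555427 -0.93571472  0.14728271]
```

Request:
drive_tool([
  {"translation":[5,18,0],"spin":20,"hand":-1},
  {"translation":[5,18,0],"spin":20,"hand":-1},
  {"translation":[5,18,0],"spin":20,"hand":-1},
  {"translation":[5,18,0],"spin":20,"hand":-1},
  {"translation":[5,18,0],"spin":20,"hand":-1},
  {"translation":[18.4,62.3,-5.5],"spin":73.2,"hand":-1},
  {"translation":[18.4,62.3,-5.5],"spin":73.2,"hand":-1},
  {"translation":[18.4,62.3,-5.5],"spin":73.2,"hand":-1},
  {"translation":[18.4,62.3,-5.5],"spin":73.2,"hand":-1},
  {"translation":[18.4,62.3,-5.5],"spin":73.2,"hand":-1},
  {"translation":[18.4,62.3,-5.5],"spin":73.2,"hand":-1},
  {"translation":[18.4,62.3,-5.5],"spin":73.2,"hand":-1},
])

```text
time: 1.6
ee_pos: [414.9, -99.3, 180.4]
eef_rot: [[-0.125, 0.992, 0.001], [0.992, 0.125, -0.0], [-0.0, 0.001, -1.0]]
ft_force: [0.9, -1.4, -0.5]
width: 91.8
gripper_force: 0.0
```

Request:
drive_tool([
  {"translation":[5.0,16.4,-3],"spin":2.7,"hand":-1},
  {"translation":[5.0,16.4,-3],"spin":2.7,"hand":-1},
  {"translation":[5.0,16.4,-3],"spin":2.7,"hand":-1},
  {"translation":[5.0,16.4,-3],"spin":2.7,"hand":-1},
  {"translation":[5.0,16.4,-3],"spin":2.7,"hand":-1},
  {"translation":[5.0,16.4,-3],"spin":2.7,"hand":-1},
  {"translation":[5.0,16.4,-3],"spin":2.7,"hand":-1},
  {"translation":[5.0,16.4,-3],"spin":2.7,"hand":-1},
])

```text
time: 2.27
ee_pos: [464.2, 61.7, 150.3]
eef_rot: [[-0.165, 0.986, -0.0], [0.986, 0.165, -0.0], [-0.0, -0.0, -1.0]]
ft_force: [0.3, -0.1, 0.7]
width: 91.5
gripper_force: 0.0
```

Run:
```python
from h import *
o=arm.get_obs();print(o["time"],o["ee_pos"],np.round(o["eef_rot"],3).tolist(),o["ft_force"])
im=capture("wrist");cv2.imwrite("pics/w1.png",im);c=calibration("wrist");print(c)
```

```text
2.2667 [464.20637964  61.74509046 150.30886266] [[-0.165, 0.986, -0.0], [0.986, 0.165, -0.0], [-0.0, -0.0, -1.0]] [ 0.25638996 -0.07227516  0.731949  ]
{'camera_matrix': array([[371.64829954,   0.        , 318.47703243],
       [  0.        , 371.64829954, 232.24022792],
       [  0.        ,   0.        ,   1.        ]]), 'xyz': array([449.76311491, 143.58909492, 321.12155729]), 'orientation': array([[ 9.86417678e-01, -1.57267426e-01, -4.74038166e-02],
       [ 1.64254597e-01,  9.43083801e-01,  2.89159769e-01],
       [-7.69640830e-04, -2.93018602e-01,  9.56106430e-01]])}
```

View pics/w1.png

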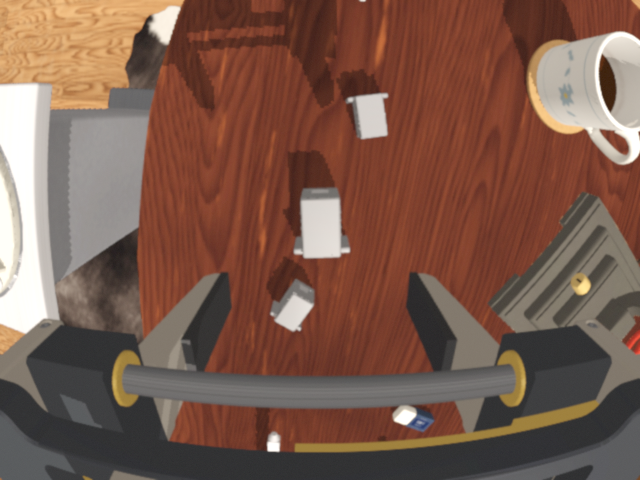

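The wrist view shows the big stop's top face from about (302,191)–(339,190) to (304,258)–(341,257) px. The ears, at (297,247) and (346,245), are on the punch side. The small look-alikes are at (369,116) and (293,306).

```bash
cat >> h.py <<'E'
def wz(c,u,v,z):
    K=np.array(c["camera_matrix"]);x=np.array([u-K[0,2],-(v-K[1,2])]);r=np.hypot(*x);t=r/K[0,0]
    d=np.array([*(x/r*np.sin(t)),-np.cos(t)]);d=np.array(c["orientation"])@d;o=np.array(c["xyz"])
    return o+d*(z-o[2])/d[2]
E
python3 - <<'E'
from h import *
c=calibration("wrist")
C=np.array([wz(c,u,v,46) for u,v in((302,191),(339,190),(341,257),(304,258))]);print(C.round(1),C.mean(0))
print("tip",wz(c,273,432,50))
im=cv2.imread("pics/w1.png");cv2.imwrite("pics/w1c.png",cv2.resize(im[170:280,270:370],None,fx=5,fy=5,interpolation=cv2.INTER_CUBIC))
E
```

```text
[[445.8  90.4  46. ]
 [473.2  95.7  46. ]
 [484.4  43.1  46. ]
 [455.6  37.4  46. ]] [464.74766935  66.63638219  46.        ]
tip [ 452.21566377 -161.09615396   50.        ]
```

View pics/w1c.png

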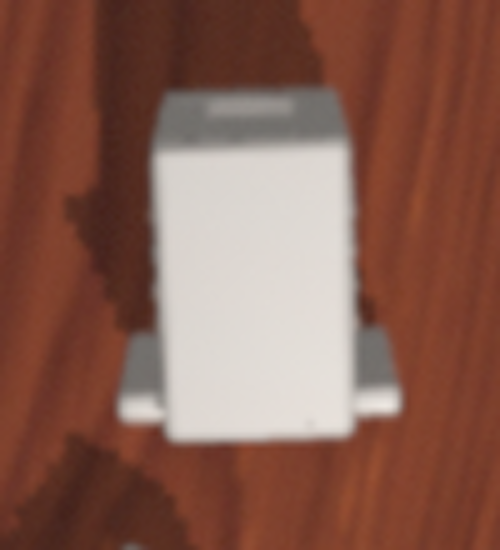

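Request:
drive_tool([
  {"translation":[0.05,0.2,-4],"spin":0.3,"hand":-1},
  {"translation":[0.05,0.2,-7],"spin":0.3,"hand":-1},
  {"translation":[0.05,0.2,-10],"spin":0.3,"hand":-1},
  {"translation":[0.05,0.2,-10],"spin":0.3,"hand":-1},
  {"translation":[0.05,0.2,-10],"spin":0.3,"hand":-1},
  {"translation":[0.05,0.2,-10],"spin":0.3,"hand":-1},
])

```text
time: 2.82
ee_pos: [465.9, 64.1, 51.5]
eef_rot: [[-0.169, 0.986, 0.001], [0.986, 0.169, 0.0], [-0.0, 0.001, -1.0]]
ft_force: [0.2, 0.1, 0.0]
width: 91.7
gripper_force: 0.0
```

Request:
drive_tool([
  {"translation":[-0.05,0.15,-1.5],"hand":-1},
  {"translation":[-0.05,0.15,-3],"hand":-1},
  {"translation":[-0.05,0.15,-3.9],"hand":-1},
  {"translation":[-0.05,0.15,-3.9],"hand":-1},
  {"translation":[-0.05,0.15,-3.9],"hand":-1},
  {"translation":[-0.05,0.15,-3.9],"hand":1},
  {"translation":[-0.05,0.15,-3.9],"hand":1},
  {"translation":[-0.05,0.15,-3.9],"hand":1},
  {"translation":[-0.05,0.15,-3.9],"hand":1},
  {"translation":[-0.05,0.15,-3.9],"hand":1},
  {"translation":[-0.05,0.15,-3.9],"hand":1},
  {"translation":[-0.05,0.15,-3.9],"hand":1},
], grip_force=25)

```text
validation failed for argument at $.de...
```

Request:
drive_tool([
  {"translation":[0,0,0],"hand":1},
  {"translation":[0,0,0],"hand":1},
  {"translation":[0,0,0],"hand":1},
  {"translation":[0,0,0],"hand":1},
  {"translation":[0,0,0],"hand":1},
  {"translation":[0,0,0],"hand":1},
])

```text
validation failed for argument at $.de...
```

Request:
drive_tool([
  {"translation":[-0.05,0.15,-1.5],"spin":0,"hand":-1},
  {"translation":[-0.05,0.15,-3],"spin":0,"hand":-1},
  {"translation":[-0.05,0.15,-3.9],"spin":0,"hand":-1},
  {"translation":[-0.05,0.15,-3.9],"spin":0,"hand":-1},
  {"translation":[-0.05,0.15,-3.9],"spin":0,"hand":-1},
  {"translation":[-0.05,0.15,-3.9],"spin":0,"hand":1},
  {"translation":[-0.05,0.15,-3.9],"spin":0,"hand":1},
  {"translation":[-0.05,0.15,-3.9],"spin":0,"hand":1},
  {"translation":[-0.05,0.15,-3.9],"spin":0,"hand":1},
  {"translation":[-0.05,0.15,-3.9],"spin":0,"hand":1},
  {"translation":[-0.05,0.15,-3.9],"spin":0,"hand":1},
  {"translation":[-0.05,0.15,-3.9],"spin":0,"hand":1},
], grip_force=25)

```text
time: 3.82
ee_pos: [464.6, 66.3, 11.2]
eef_rot: [[-0.171, 0.985, 0.0], [0.985, 0.171, -0.0], [-0.0, 0.0, -1.0]]
ft_force: [-0.4, 0.0, -0.6]
width: 47.5
gripper_force: 0.0
```

Request:
drive_tool([
  {"translation":[0,0,0],"spin":0,"hand":1},
  {"translation":[0,0,0],"spin":0,"hand":1},
  {"translation":[0,0,0],"spin":0,"hand":1},
  {"translation":[0,0,0],"spin":0,"hand":1},
  {"translation":[0,0,0],"spin":0,"hand":1},
  {"translation":[0,0,0],"spin":0,"hand":1},
  {"translation":[0,0,0],"spin":0,"hand":1},
])

```text
time: 4.4
ee_pos: [464.5, 66.3, 11.1]
eef_rot: [[-0.171, 0.985, -0.0], [0.985, 0.171, -0.0], [0.0, -0.0, -1.0]]
ft_force: [0.7, 0.8, -0.2]
width: 29.8
gripper_force: 24.9
```

Request:
drive_tool([
  {"translation":[0,0,2],"spin":0,"hand":1},
  {"translation":[0,0,5],"spin":0,"hand":1},
  {"translation":[0,0,8],"spin":0,"hand":1},
  {"translation":[0,-2,9],"spin":0,"hand":1},
  {"translation":[-0.5,-5,9],"spin":-1,"hand":1},
  {"translation":[-0.8,-8,9],"spin":-3,"hand":1},
  {"translation":[-1,-11,9],"spin":-5.5,"hand":1},
  {"translation":[-1.3,-14,9],"spin":-5.5,"hand":1},
  {"translation":[-1.5,-16,9],"spin":-5.5,"hand":1},
  {"translation":[-1.5,-17.1,7],"spin":-5.5,"hand":1},
  {"translation":[-1.5,-17.1,5],"spin":-5.5,"hand":1},
  {"translation":[-1.5,-17.1,3.4],"spin":-5.5,"hand":1},
])

```text
time: 5.4
ee_pos: [449.2, -105.6, 44.3]
eef_rot: [[-0.074, 0.997, 0.0], [0.997, 0.074, -0.0], [-0.0, 0.0, -1.0]]
ft_force: [0.0, 0.5, -1.2]
width: 30.4
gripper_force: 24.9
```

Request:
drive_tool([
  {"translation":[0,0,0],"spin":0,"hand":1},
  {"translation":[0,0,0],"spin":0,"hand":1},
  {"translation":[0,0,0],"spin":0,"hand":1},
  {"translation":[0,0,0],"spin":0,"hand":1},
  {"translation":[0,0,0],"spin":0,"hand":1},
])

```text
time: 5.82
ee_pos: [450.3, -104.7, 46.1]
eef_rot: [[-0.076, 0.997, 0.002], [0.997, 0.076, -0.0], [-0.0, 0.002, -1.0]]
ft_force: [0.9, -0.2, -0.5]
width: 29.9
gripper_force: 24.9
```

Run:
```python
from h import *
o=arm.get_obs();print(o["time"],o["ee_pos"],np.round(o["eef_rot"],3).tolist(),o["ft_force"],o["ft_torque"])
t=capture("top");s=capture("side");w=capture("wrist")
for n,i in(("t2",t),("s2",s),("w2",w)):cv2.imwrite(f"pics/{n}.png",i)
a=cv2.resize(t[240:300,330:430],None,fx=5,fy=5,interpolation=cv2.INTER_CUBIC)
b=cv2.resize(s[210:310,330:430],None,fx=3,fy=3,interpolation=cv2.INTER_CUBIC)
d=w[180:480,200:400]
cv2.imwrite("pics/c2.png",np.vstack([np.pad(a,((0,0),(0,0),(0,0))),np.hstack([b,d])]))
```

```text
5.8167 [ 450.28029382 -104.66289955   46.08223987] [[-0.076, 0.997, 0.002], [0.997, 0.076, -0.0], [-0.0, 0.002, -1.0]] [ 0.873094   -0.18962369 -0.48363179] [-0.06856203 -0.06341887  0.05126215]
```

View pics/c2.png

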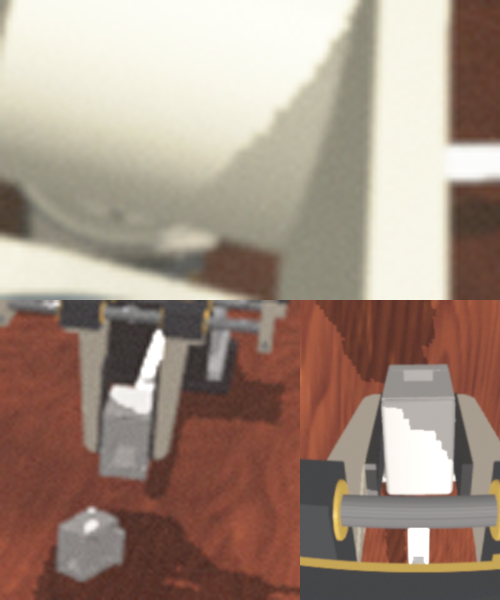

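Top view: the stop and rail tip are hidden by the arm. Side view: the stop is held upright, in line with the rail. Wrist view: the stop's top face has its near edge at about (286–353,373) px, and the rail is centred at about (318,420) px.

Run:
```python
from h import *
c=calibration("wrist");w=cv2.imread("pics/w2.png");p=np.array(arm.get_obs()["ee_pos"]);
# +y stop axis
a=np.radians(4.35);Y=np.array([-np.sin(a),np.cos(a)]);X=np.array([Y[1],-Y[0]])
L=lambda P:(np.round((P[:2]-p[:2])@X,1),np.round((P[:2]-p[:2])@Y,1))
for q in((286,373),(353,373),(283,272),(355,272)):print("stop",L(wz(c,*q,81)))
for v in range(408,446,4):
    r=np.where(w[v,295:345].min(1)>190)[0]+295
    if len(r):
        P=wz(c,(r[0]+r[-1])/2,v,56);print(v,r[0],r[-1],L(P),P.round(1))
c=calibration("top");print("tip/ball by top",L(np.array([454.9,-162.6])),L(np.array([457.3,-212.1])))
```

```text
stop (np.float64(-15.9), np.float64(-25.6))
stop (np.float64(14.8), np.float64(-25.6))
stop (np.float64(-15.1), np.float64(25.3))
stop (np.float64(13.5), np.float64(25.3))
408 308 328 (np.float64(-1.3), np.float64(-72.4)) [ 454.2 -177.    56. ]
412 308 328 (np.float64(-1.3), np.float64(-75.8)) [ 454.5 -180.3   56. ]
416 308 328 (np.float64(-1.3), np.float64(-79.3)) [ 454.7 -183.8   56. ]
420 308 328 (np.float64(-1.3), np.float64(-82.8)) [ 455.  -187.3   56. ]
424 308 328 (np.float64(-1.3), np.float64(-86.4)) [ 455.3 -190.9   56. ]
428 308 328 (np.float64(-1.3), np.float64(-90.1)) [ 455.5 -194.6   56. ]
432 308 328 (np.float64(-1.3), np.float64(-93.9)) [ 455.8 -198.4   56. ]
436 308 328 (np.float64(-1.3), np.float64(-97.8)) [ 456.1 -202.3   56. ]
440 309 328 (np.float64(-1.0), np.float64(-101.8)) [ 456.7 -206.2   56. ]
tip/ball by top (np.float64(0.5), np.float64(-58.1)) (np.float64(-0.9), np.float64(-107.7))
```

Request:
drive_tool([
  {"translation":[-0.08,0,-0.1],"spin":0,"hand":1},
  {"translation":[0,-1.0,-0.1],"spin":0,"hand":1},
  {"translation":[0.07,-2.0,-0.1],"spin":0,"hand":1},
  {"translation":[0.11,-2.5,-0.1],"spin":0,"hand":1},
  {"translation":[0.13,-2.8,-0.1],"spin":0,"hand":1},
  {"translation":[0.15,-3.0,-0.1],"spin":0,"hand":1},
  {"translation":[0.16,-3.2,-0.1],"spin":0,"hand":1},
  {"translation":[0.18,-3.4,-0.1],"spin":0,"hand":1},
  {"translation":[0.19,-3.6,-0.1],"spin":0,"hand":1},
  {"translation":[0.21,-3.8,-0.1],"spin":0,"hand":1},
  {"translation":[0.22,-4.0,-0.1],"spin":0,"hand":1},
  {"translation":[0.22,-4.0,-0.1],"spin":0,"hand":1},
])

```text
time: 6.97
ee_pos: [451.9, -144.9, 44.2]
eef_rot: [[-0.075, 0.997, 0.0], [0.997, 0.075, -0.0], [-0.0, 0.0, -1.0]]
ft_force: [0.8, 0.0, -0.3]
width: 30.2
gripper_force: 24.9
```

Request:
drive_tool([
  {"translation":[0.02,-0.25,0],"spin":0,"hand":1},
  {"translation":[0.04,-0.5,0],"spin":0,"hand":1},
  {"translation":[0.06,-0.75,0],"spin":0,"hand":1},
  {"translation":[0.08,-1.0,0],"spin":0,"hand":1},
  {"translation":[0.09,-1.25,0],"spin":0,"hand":1},
  {"translation":[0.11,-1.5,0],"spin":0,"hand":1},
  {"translation":[0.13,-1.75,0],"spin":0,"hand":1},
  {"translation":[0.15,-2.0,0],"spin":0,"hand":1},
  {"translation":[0.15,-2.0,0],"spin":0,"hand":1},
])

```text
time: 7.72
ee_pos: [453.4, -165.2, 44.2]
eef_rot: [[-0.075, 0.997, 0.0], [0.997, 0.075, -0.0], [-0.0, 0.0, -1.0]]
ft_force: [-0.0, -0.1, -1.0]
width: 30.0
gripper_force: 24.9
```

Run:
```python
from h import *
w=capture("wrist");o=arm.get_obs();print(o["ee_pos"],o["ft_force"],o["ft_torque"]);s=capture("side")
cv2.imwrite("pics/c3.png",np.hstack([w[180:480,200:400],cv2.resize(s[180:280,340:440],(300,300),interpolation=cv2.INTER_CUBIC)]))
```

```text
[ 453.30033655 -164.95920184   44.14810068] [ 0.62738561  0.23601116 -0.9063036 ] [-0.03985752 -0.12678694 -0.0132578 ]
```

View pics/c3.png

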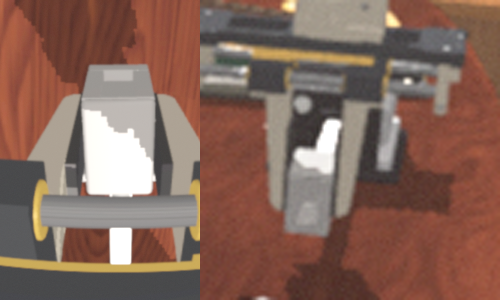

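The stop is on the rail, centred, with no side force.

Request:
drive_tool([
  {"translation":[0.02,-0.25,0.05],"spin":0,"hand":1},
  {"translation":[0.04,-0.5,0.05],"spin":0,"hand":1},
  {"translation":[0.06,-0.75,0.05],"spin":0,"hand":1},
  {"translation":[0.08,-1.0,0.05],"spin":0,"hand":1},
  {"translation":[0.1,-1.25,0.05],"spin":0,"hand":1},
  {"translation":[0.11,-1.5,0.05],"spin":0,"hand":1},
  {"translation":[0.12,-1.6,0.05],"spin":0,"hand":1},
  {"translation":[0.12,-1.6,0.05],"spin":0,"hand":1},
])

```text
time: 8.48
ee_pos: [454.6, -181.0, 44.7]
eef_rot: [[-0.075, 0.997, 0.0], [0.997, 0.075, -0.0], [-0.0, 0.0, -1.0]]
ft_force: [0.4, 0.1, -1.1]
width: 29.9
gripper_force: 24.9
```

Request:
drive_tool([
  {"translation":[0.01,-0.1,0],"spin":0,"hand":1},
  {"translation":[0.02,-0.2,0],"spin":0,"hand":1},
  {"translation":[0.02,-0.3,0],"spin":0,"hand":1},
  {"translation":[0.03,-0.4,0],"spin":0,"hand":1},
  {"translation":[0.03,-0.4,0],"spin":0,"hand":1},
])

```text
time: 8.9
ee_pos: [454.9, -184.9, 44.7]
eef_rot: [[-0.075, 0.997, 0.0], [0.997, 0.075, -0.0], [-0.0, 0.0, -1.0]]
ft_force: [0.5, -1.5, -0.8]
width: 29.7
gripper_force: 24.9
```

Request:
drive_tool([
  {"translation":[0.01,-0.1,0],"spin":0,"hand":1},
  {"translation":[0.02,-0.2,0],"spin":0,"hand":1},
  {"translation":[0.02,-0.3,0],"spin":0,"hand":1},
  {"translation":[0.02,-0.3,0],"spin":0,"hand":1},
])

```text
time: 9.23
ee_pos: [455.1, -187.5, 45.0]
eef_rot: [[-0.075, 0.997, 0.0], [0.997, 0.075, 0.0], [0.0, 0.0, -1.0]]
ft_force: [-0.4, 2.6, 5.4]
width: 30.1
gripper_force: 24.9
```

Request:
drive_tool([
  {"translation":[0.01,-0.1,0],"spin":0,"hand":1},
  {"translation":[0.02,-0.2,0],"spin":0,"hand":1},
  {"translation":[0.02,-0.3,0],"spin":0,"hand":1},
  {"translation":[0.02,-0.3,0],"spin":0,"hand":1},
])

```text
time: 9.57
ee_pos: [455.4, -190.5, 45.1]
eef_rot: [[-0.075, 0.997, 0.0], [0.997, 0.075, 0.0], [0.0, 0.0, -1.0]]
ft_force: [0.5, 3.3, 5.4]
width: 29.8
gripper_force: 24.9
```

Ramp contact began at TCP y ≈ -186, so the click should come near y ≈ -208.

Request:
drive_tool([
  {"translation":[0.01,-0.1,0],"spin":0,"hand":1},
  {"translation":[0.02,-0.2,0],"spin":0,"hand":1},
  {"translation":[0.02,-0.3,0],"spin":0,"hand":1},
  {"translation":[0.02,-0.3,0],"spin":0,"hand":1},
])

```text
time: 9.9
ee_pos: [455.7, -194.0, 45.2]
eef_rot: [[-0.076, 0.997, 0.001], [0.997, 0.076, -0.001], [-0.001, 0.001, -1.0]]
ft_force: [-0.8, 0.3, 7.1]
width: 29.8
gripper_force: 24.9
```

Request:
drive_tool([
  {"translation":[0.01,-0.1,0],"spin":0,"hand":1},
  {"translation":[0.02,-0.2,0],"spin":0,"hand":1},
  {"translation":[0.02,-0.3,0],"spin":0,"hand":1},
  {"translation":[0.02,-0.3,0],"spin":0,"hand":1},
])

```text
time: 10.23
ee_pos: [456.1, -197.2, 45.3]
eef_rot: [[-0.076, 0.997, 0.001], [0.997, 0.076, -0.001], [-0.001, 0.001, -1.0]]
ft_force: [0.4, 0.6, 7.1]
width: 30.1
gripper_force: 24.9
```

Request:
drive_tool([
  {"translation":[0.01,-0.1,0],"spin":0,"hand":1},
  {"translation":[0.02,-0.2,0],"spin":0,"hand":1},
  {"translation":[0.02,-0.3,0],"spin":0,"hand":1},
  {"translation":[0.02,-0.3,0],"spin":0,"hand":1},
])

```text
time: 10.57
ee_pos: [456.2, -200.3, 45.3]
eef_rot: [[-0.076, 0.997, 0.001], [0.997, 0.076, -0.001], [-0.001, 0.001, -1.0]]
ft_force: [-0.9, -2.2, 7.0]
width: 30.0
gripper_force: 24.9
```

Request:
drive_tool([
  {"translation":[0.01,-0.1,0],"spin":0,"hand":1},
  {"translation":[0.01,-0.15,0],"spin":0,"hand":1},
  {"translation":[0.01,-0.15,0],"spin":0,"hand":1},
])

```text
time: 10.82
ee_pos: [456.4, -201.9, 45.3]
eef_rot: [[-0.076, 0.997, 0.001], [0.997, 0.076, -0.001], [-0.001, 0.001, -1.0]]
ft_force: [-1.0, -0.7, 6.0]
width: 29.7
gripper_force: 24.9
```

Request:
drive_tool([
  {"translation":[0.01,-0.1,0],"spin":0,"hand":1},
  {"translation":[0.01,-0.1,0],"spin":0,"hand":1},
])

```text
time: 10.98
ee_pos: [456.6, -203.2, 45.4]
eef_rot: [[-0.076, 0.997, 0.001], [0.997, 0.076, -0.002], [-0.002, 0.001, -1.0]]
ft_force: [-1.6, -4.8, 6.7]
width: 29.7
gripper_force: 24.9
```

Request:
drive_tool([
  {"translation":[0.01,-0.1,0],"spin":0,"hand":1},
  {"translation":[0.01,-0.1,0],"spin":0,"hand":1},
])

```text
time: 11.15
ee_pos: [457.0, -204.5, 45.4]
eef_rot: [[-0.076, 0.997, 0.002], [0.997, 0.076, -0.002], [-0.002, 0.002, -1.0]]
ft_force: [-1.3, -4.0, 5.1]
width: 30.0
gripper_force: 24.9
```

Request:
drive_tool([
  {"translation":[0.01,-0.05,0],"spin":0,"hand":1},
  {"translation":[0.01,-0.05,0],"spin":0,"hand":1},
])

```text
time: 11.32
ee_pos: [457.2, -205.0, 45.3]
eef_rot: [[-0.076, 0.997, 0.002], [0.997, 0.076, -0.002], [-0.002, 0.002, -1.0]]
ft_force: [0.8, -6.4, 2.6]
width: 30.2
gripper_force: 24.9
```

Request:
drive_tool([
  {"translation":[0.0,-0.05,0],"spin":0,"hand":1},
  {"translation":[0.0,-0.05,0],"spin":0,"hand":1},
])

```text
time: 11.48
ee_pos: [457.1, -205.3, 45.1]
eef_rot: [[-0.076, 0.997, 0.002], [0.997, 0.076, -0.002], [-0.002, 0.002, -1.0]]
ft_force: [1.0, -6.2, 2.5]
width: 29.7
gripper_force: 24.9
```

Request:
drive_tool([
  {"translation":[0.0,-0.05,0],"spin":0,"hand":1},
  {"translation":[0.0,-0.05,0],"spin":0,"hand":1},
])

```text
time: 11.65
ee_pos: [456.8, -205.5, 45.0]
eef_rot: [[-0.076, 0.997, 0.001], [0.997, 0.076, -0.001], [-0.001, 0.001, -1.0]]
ft_force: [1.0, -6.3, 1.2]
width: 30.0
gripper_force: 24.9
```

Request:
drive_tool([
  {"translation":[0.0,-0.05,0],"spin":0,"hand":1},
  {"translation":[0.0,-0.05,0],"spin":0,"hand":1},
])

```text
time: 11.82
ee_pos: [456.5, -205.7, 44.8]
eef_rot: [[-0.075, 0.997, 0.001], [0.997, 0.075, -0.001], [-0.001, 0.001, -1.0]]
ft_force: [1.4, -5.7, 1.1]
width: 29.7
gripper_force: 24.9
```

Request:
drive_tool([
  {"translation":[0.0,-0.05,0],"spin":0,"hand":1},
  {"translation":[0.0,-0.05,0],"spin":0,"hand":1},
])

```text
time: 11.98
ee_pos: [456.5, -205.9, 44.8]
eef_rot: [[-0.075, 0.997, 0.001], [0.997, 0.075, -0.0], [-0.0, 0.001, -1.0]]
ft_force: [2.1, -3.5, 1.3]
width: 30.0
gripper_force: 24.9
```

Request:
drive_tool([
  {"translation":[0.01,-0.05,0],"spin":0,"hand":1},
  {"translation":[0.01,-0.05,0],"spin":0,"hand":1},
])

```text
time: 12.15
ee_pos: [456.5, -206.1, 44.7]
eef_rot: [[-0.075, 0.997, 0.0], [0.997, 0.075, 0.0], [0.0, 0.0, -1.0]]
ft_force: [3.1, -1.4, 0.7]
width: 30.1
gripper_force: 24.9
```

Request:
drive_tool([
  {"translation":[0.03,-0.03,0],"spin":0,"hand":1},
  {"translation":[0.03,-0.05,0],"spin":0,"hand":1},
  {"translation":[0.03,-0.05,0],"spin":0,"hand":1},
])

```text
time: 12.4
ee_pos: [456.5, -206.4, 44.5]
eef_rot: [[-0.075, 0.997, -0.0], [0.997, 0.075, 0.0], [0.0, -0.0, -1.0]]
ft_force: [4.0, 0.7, 0.0]
width: 30.1
gripper_force: 24.9
```

Request:
drive_tool([
  {"translation":[0.01,-0.05,0],"spin":0,"hand":1},
  {"translation":[0.01,-0.05,0],"spin":0,"hand":1},
])

```text
time: 12.57
ee_pos: [456.6, -206.9, 44.5]
eef_rot: [[-0.075, 0.997, -0.0], [0.997, 0.075, 0.001], [0.001, -0.0, -1.0]]
ft_force: [4.3, 1.4, -0.1]
width: 29.8
gripper_force: 24.9
```

Request:
drive_tool([
  {"translation":[0.06,-0.03,0],"spin":0,"hand":1},
  {"translation":[0.06,-0.05,0],"spin":0,"hand":1},
  {"translation":[0.06,-0.05,0],"spin":0,"hand":1},
  {"translation":[0.06,-0.05,0],"spin":0,"hand":1},
])

```text
time: 12.9
ee_pos: [456.7, -207.5, 44.4]
eef_rot: [[-0.075, 0.997, -0.001], [0.997, 0.075, 0.0], [0.0, -0.001, -1.0]]
ft_force: [0.5, 0.1, -1.4]
width: 29.8
gripper_force: 24.9
```

Request:
drive_tool([
  {"translation":[0.0,-0.03,0],"spin":0,"hand":1},
  {"translation":[0.0,-0.05,0],"spin":0,"hand":1},
  {"translation":[0.0,-0.05,0],"spin":0,"hand":1},
])

```text
time: 13.15
ee_pos: [456.8, -208.2, 44.6]
eef_rot: [[-0.075, 0.997, -0.001], [0.997, 0.075, 0.0], [0.0, -0.001, -1.0]]
ft_force: [0.0, 0.6, -1.3]
width: 29.6
gripper_force: 24.9
```

Request:
drive_tool([
  {"translation":[0.0,-0.03,0],"spin":0,"hand":1},
  {"translation":[0.0,-0.05,0],"spin":0,"hand":1},
  {"translation":[0.0,-0.05,0],"spin":0,"hand":1},
])

```text
time: 13.4
ee_pos: [457.0, -208.6, 44.6]
eef_rot: [[-0.075, 0.997, -0.0], [0.997, 0.075, 0.0], [0.0, -0.0, -1.0]]
ft_force: [-0.7, 0.1, -0.6]
width: 30.1
gripper_force: 24.9
```

Request:
drive_tool([
  {"translation":[0.0,-0.03,0],"spin":0,"hand":1},
  {"translation":[0.0,-0.05,0],"spin":0,"hand":1},
  {"translation":[0.0,-0.05,0],"spin":0,"hand":1},
])

```text
time: 13.65
ee_pos: [457.1, -209.0, 44.6]
eef_rot: [[-0.075, 0.997, -0.0], [0.997, 0.075, 0.0], [0.0, -0.0, -1.0]]
ft_force: [-0.1, 2.7, -0.8]
width: 29.8
gripper_force: 24.9
```

Request:
drive_tool([
  {"translation":[0.0,-0.03,0],"spin":0,"hand":1},
  {"translation":[0.0,-0.03,0],"spin":0,"hand":1},
  {"translation":[0.0,-0.03,0],"spin":0,"hand":1},
])

```text
time: 13.9
ee_pos: [457.0, -209.2, 44.6]
eef_rot: [[-0.075, 0.997, -0.0], [0.997, 0.075, 0.0], [0.001, -0.0, -1.0]]
ft_force: [-0.5, 3.7, 0.3]
width: 29.9
gripper_force: 24.9
```

The free play runs from y ≈ -206.5 to -208.9, with no ball pressure and a wall felt at the far end. I'll back off to the middle and release.

Request:
drive_tool([
  {"translation":[0.0,0.05,0],"spin":0,"hand":1},
  {"translation":[0.0,0.1,0],"spin":0,"hand":1},
  {"translation":[0.0,0.12,0],"spin":0,"hand":1},
  {"translation":[0.0,0.12,0],"spin":0,"hand":1},
], grip_force=10)

```text
time: 14.23
ee_pos: [457.6, -208.6, 44.8]
eef_rot: [[-0.076, 0.997, 0.001], [0.997, 0.076, -0.001], [-0.001, 0.001, -1.0]]
ft_force: [0.5, -0.0, -0.6]
width: 30.3
gripper_force: 9.9
```

Request:
drive_tool([
  {"translation":[0,0,0],"spin":0,"hand":-1},
  {"translation":[0,0,0],"spin":0,"hand":-1},
  {"translation":[0,0,0],"spin":0,"hand":-1},
  {"translation":[0,0,0],"spin":0,"hand":-1},
  {"translation":[0,0,0],"spin":0,"hand":-1},
  {"translation":[0,0,0],"spin":0,"hand":-1},
  {"translation":[0,0,0],"spin":0,"hand":-1},
  {"translation":[0,0,0],"spin":0,"hand":-1},
])

```text
time: 14.9
ee_pos: [457.2, -208.3, 44.7]
eef_rot: [[-0.075, 0.997, -0.0], [0.997, 0.075, -0.0], [-0.0, -0.0, -1.0]]
ft_force: [0.4, -0.5, 0.3]
width: 81.2
gripper_force: 0.0
```

Now go up and away, then look.

Request:
drive_tool([
  {"translation":[0,0,1],"spin":0,"hand":-1},
  {"translation":[0,0,4],"spin":0,"hand":-1},
  {"translation":[0,0,8],"spin":0,"hand":-1},
  {"translation":[0,0,12],"spin":0,"hand":-1},
  {"translation":[0,3,15],"spin":0,"hand":-1},
  {"translation":[0,7,17],"spin":0,"hand":-1},
  {"translation":[0,11,17],"spin":0,"hand":-1},
  {"translation":[0,15,17],"spin":0,"hand":-1},
  {"translation":[0,19,17],"spin":0,"hand":-1},
  {"translation":[0,23,17],"spin":0,"hand":-1},
  {"translation":[0,27,17],"spin":0,"hand":-1},
  {"translation":[0,30,17],"spin":0,"hand":-1},
])

```text
time: 15.9
ee_pos: [456.8, 94.4, 215.7]
eef_rot: [[-0.076, 0.997, 0.001], [0.997, 0.076, 0.001], [0.001, 0.001, -1.0]]
ft_force: [0.5, 0.2, -0.3]
width: 92.1
gripper_force: 0.0
```

Run:
```python
from h import *
t=capture("top");s=capture("side");cv2.imwrite("pics/t4.png",t);cv2.imwrite("pics/s4.png",s)
a=cv2.resize(t[180:310,360:540],None,fx=3,fy=3,interpolation=cv2.INTER_CUBIC)
cv2.imwrite("pics/c4.png",a)
for n in("top","side"):
    for q in("paper_stop","eraser","fountain_pen","binder_clip"):
        for r in finder.regions_of(n,q):print(n,q,round(r["p"],2),r["extent"])
```

```text
top paper_stop 0.67 [297.0, 266.2, 319.1, 282.2]
top paper_stop 0.55 [389.3, 264.1, 415.6, 286.1]
top paper_stop 0.25 [376.7, 263.7, 468.0, 279.7]
top eraser 0.8 [365.4, 191.0, 383.9, 214.3]
top fountain_pen 0.86 [400.6, 187.4, 456.4, 215.4]
top binder_clip 0.52 [155.1, 265.0, 170.0, 285.1]
side paper_stop 0.86 [366.4, 224.0, 390.0, 250.5]
side paper_stop 0.81 [348.7, 281.4, 372.3, 304.3]
side paper_stop 0.76 [299.3, 322.5, 319.6, 353.8]
side paper_stop 0.55 [375.0, 216.9, 389.0, 250.5]
side eraser 0.44 [290.3, 248.1, 315.7, 262.9]
side fountain_pen 0.56 [312.3, 226.3, 321.7, 247.7]
side fountain_pen 0.41 [366.3, 224.1, 391.0, 248.0]
side binder_clip 0.87 [294.7, 392.3, 324.9, 422.9]
```

View pics/c4.png

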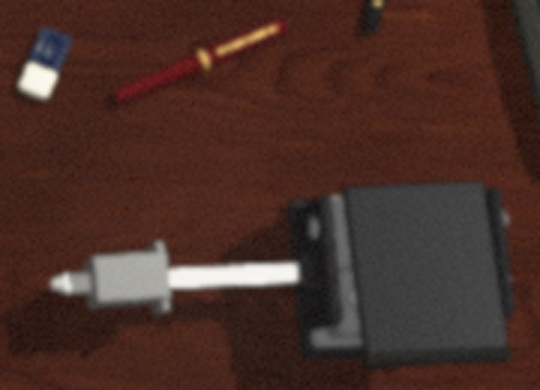

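The stop sits on the rail at about (403,273) px, over the ball's earlier position, ears towards the punch. The pen, eraser and clip have not moved.

```bash
python3 -c "
from cell import workorder;print(workorder.hand_in())"
```

```text
the job is handed in; nothing more can be done
None
```

The paper stop is back on the guide rail, eared end first, with the ball clicked into its notch. I backed it off to the middle of the free play, let go and handed the job in at about 16 s. The pen, eraser and binder clip were not disturbed, and the hand-in gave no verdict.

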